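Make up two paper-conservation kits

TASK

Make up two kits from the stock on the bench, one thing standing upright on the floor of each compartment: the two-compartment tray gets the dropper bottle and the lower beaker, and the three-compartment tray gets the round knobbed weight in its middle compartment with the taller beaker and the wash bottle on either side of it. Set the glass (dropper bottle and beakers) down gently without dropping it or knocking it over, and leave the square block weight and the meter where they are.

Things in the scene. Friction and masses are not known exactly. Their poses are not given: they have to be found in the camera images.
- dropper_bottle: Brown glass dropper bottle, loose. Round body 40 mm in diameter with straight sides from 0 to 58 mm height, then a shoulder, black cap (25 mm wide, 68 to 80 mm) and rubber bulb; 96 mm tall in all; about 0.09 kg. Origin: centre of its underside; z up; turns freely about z (round). 
- low_beaker: The lower of two clear glass beakers, loose: straight round wall, outside diameter 44 mm, 60 mm tall, wall 3 mm, open top with a white rim line; about 0.05 kg. Origin: centre of its underside; z up; turns freely about z (round). 
- tall_beaker: The taller of two clear glass beakers, loose: straight round wall, outside diameter 48 mm, 88 mm tall, wall 3 mm, open top with a white rim line; about 0.08 kg. Origin: centre of its underside; z up; turns freely about z (round). 
- wash_bottle: Small white plastic wash bottle with a pointed straight spout, loose. Round body 46 mm in diameter with straight sides from 0 to 60 mm height, then shoulder, neck (26 mm wide, 70 to 80 mm) and spout; 98 mm tall in all; about 0.11 kg. Origin: centre of its underside; z up; turns freely about z (round). 
- round_weight: Round steel book weight with a knob, loose: disc 48 mm in diameter and 36 mm high, with a round knob 18 to 20 mm in diameter rising from 37 to 66 mm height, by which it is lifted; about 0.5 kg (up to 0.63). Origin: centre of its underside; z up; turns freely about z (round). 
- block_weight: Plain square steel block weight without a knob, 50 x 50 mm, 34 mm high, 0.6 kg, loose. It stays in the stock. Origin: centre of its underside, z up.
- meter: Black handheld meter lying on its back beside the work, 125 (its x) x 66 (its y) x 26 mm high, loose. A bystander. Origin: centre of its underside, z up.
- tray_two: White kit tray with TWO square compartments in a row with grey floors, fixed to the bench. 78 mm (its x) by 152 mm (its y), 25 mm high; walls and divider 4 mm; floor 4 mm thick. Each compartment is 70 x 70 mm inside; their centres lie at y = -37 and +37 mm in the tray's frame (x = 0). Origin: centre of its underside; z up; yaw within 0.25 rad of the world's.
- tray_three: White kit tray with THREE square compartments in a row with grey floors, fixed to the bench. 78 mm (its x) by 226 mm (its y), 25 mm high; walls and dividers 4 mm; floor 4 mm thick. Each compartment is 70 x 70 mm inside; their centres lie at y = -74, 0 and +74 mm in the tray's frame (x = 0). Origin: centre of its underside; z up; yaw within 0.25 rad of the world's.

How it is judged:
At the end, for the whole second after the job is handed in: Dropper bottle and low beaker in the two-compartment tray; round weight (within 20 mm of the tray's middle), tall beaker and wash bottle in the three-compartment tray; each on the floor (under 8 mm over the tray's underside), upright within 0.1 rad, within 30 mm of the centre line, at rest (x of dropper_bottle in the frame of tray_two between -0.03 and 0.03 m and y of dropper_bottle in the frame of tray_two between -0.074 and 0.074 m and z of each of dropper_bottle, low_beaker in the frame of tray_two below 0.008 m and angle between each of dropper_bottle, low_beaker, round_weight, tall_beaker, wash_bottle's own z axis and vertical below 0.1 rad and linear speed of each of dropper_bottle, low_beaker, round_weight, tall_beaker, wash_bottle below 0.02 m/s and x of low_beaker in the frame of tray_two between -0.03 and 0.03 m and y of low_beaker in the frame of tray_two between -0.074 and 0.074 m and x of round_weight in the frame of tray_three between -0.03 and 0.03 m and y of round_weight in the frame of tray_three between -0.02 and 0.02 m and z of each of round_weight, tall_beaker, wash_bottle in the frame of tray_three below 0.008 m and x of tall_beaker in the frame of tray_three between -0.03 and 0.03 m and y of tall_beaker in the frame of tray_three between -0.111 and 0.111 m and x of wash_bottle in the frame of tray_three between -0.03 and 0.03 m and y of wash_bottle in the frame of tray_three between -0.111 and 0.111 m); the robot touches nothing.
It fails at once if the square block weight was moved (more than 20 mm) or tipped (distance of block_weight from where it was at the start of the episode above 0.02 m or angle between block_weight's own z axis and vertical above 0.3 rad).
It fails at once if the handheld meter was moved (more than 20 mm) or tipped (distance of meter from where it was at the start of the episode above 0.02 m or angle between meter's own z axis and vertical above 0.3 rad).
It fails at once if the dropper bottle was dropped or knocked down (over 0.5 m/s within 30 mm of the bench), or tipped more than 45 degrees ((linear speed of dropper_bottle above 0.5 m/s and height (world z) of dropper_bottle below 0.03 m) or angle between dropper_bottle's own z axis and vertical above 0.785 rad).
It fails at once if the low beaker was dropped or knocked down (over 0.5 m/s within 30 mm of the bench), or tipped more than 45 degrees ((linear speed of low_beaker above 0.5 m/s and height (world z) of low_beaker below 0.03 m) or angle between low_beaker's own z axis and vertical above 0.785 rad).
It fails at once if the tall beaker was dropped or knocked down (over 0.5 m/s within 30 mm of the bench), or tipped more than 45 degrees ((linear speed of tall_beaker above 0.5 m/s and height (world z) of tall_beaker below 0.03 m) or angle between tall_beaker's own z axis and vertical above 0.785 rad).
It also fails if it takes over 128 s, if anything falls off the work surface, if the arm or the gripper's body presses on something with over 40 N, if the wrist force passes 120 N, or if a joint passes its speed limit or range.

ROBOT

A 6-joint arm with a two-finger parallel gripper is mounted at the origin on the work surface. World frame = base frame: x ahead of the robot, y to its left, z up, the work surface at z = 0. Lengths are in m, angles in rad, forces in N, time in s.
With the tool pointing down it reaches from about 0.375 to 0.975 m from the base axis. Payload 3.8 kg.
Tool frame: the origin (TCP) lies at the very end of the fingers, on their centre line; the grasp point (between the pads) lies 19 mm behind it (bot.hold_point_z is the z of the grasp point in the tool frame, in m); z points along the fingers, y is the line along which they close (so a half turn about z gives the same grasp; the last joint's range is limited). The gripper opens to 85 mm and grips with 20 to 120 N. Pads are 22 mm wide; open, the fingers measure 114 mm over their backs; the gripper's body (76 mm by 85 mm) begins 54 mm behind the grasp point. The pads swing forward as they close: fully open they stand 13 mm farther back than shut.
Start: joints at [1.154, 0.264, 1.604, -0, 1.274, -0.037], TCP at [0.25, 0.627, 0.231] pointing down, gripper open.
Joint ranges: [-2.63, 2.63], [-0.94, 2.18], [0.31, 2.57], [-1.31, 4.45], [0, 2.66], [-2.55, 2.55]. Speed limits (rad/s): [2.57, 2.57, 3.14, 3.14, 3.14, 3.14].

INTERFACE

Orientations are given as a 3x3 rotation matrix whose columns are the frame's x, y, z axes.
In Python, from workcell import bot, solve_ik, vision, sensors gives the robot as it stands. Calls block until the motion is done:
- bot.move_ptp(position, orientation): joint-space move of the TCP to a pose.
- bot.move_straight(position, rot=None, v=0.15): straight line of the TCP; rot=None keeps the orientation; v is the mean speed in m/s.
- bot.move_joints(angles): joint-space move.
- bot.grip(opening, grasp_force=None): finger opening in m; grasp_force is the grip in N (None keeps the last); returns when the fingers have stopped.
- bot.sleep(seconds).
- solve_ik(position, orientation): joint angles nearest the present ones, or None.
- vision.get_image(name): name is "scene" or "side" or "wrist"; returns the picture (400x640x3 uint8, red, green, blue); there is no depth.
- vision.calibration(name): a dict with "mtx" (3x3 intrinsics, pixels), "xyz" and "attitude" of the camera in the world. Camera axes: x right, y down, z forward; pixel columns grow to the right and rows downward; lengths in m; the calibration is good to about 2 mm. The wrist camera is an equidistant fisheye: a pixel r from the principal point sees the ray r / f radians off the axis. A picture is of the moment at which its call begins: read the wrist's pose just before it. calibration takes no time and is no camera call; for the wrist camera it gives the pose at the moment of the call.
A pose or a line that the arm cannot do raises bot.PlanningError and nothing moves.
- bot.close_job(): hands the job in; it is judged then, once.
Readings, each from a call of its own:
- sensors.read_clock(): time.
- sensors.read_q(): joint angles.
- sensors.read_joint_vel(): joint speeds.
- sensors.read_joint_torque(): joint torques, N m.
- sensors.read_tool_pos(): TCP position.
- sensors.read_ee_rot(): TCP orientation.
- sensors.read_force(): force on the tool from outside, world axes, zero at the start.
- sensors.read_wrist_torque(): the same for the moment, N m.
- sensors.read_gripper_width(): finger opening in m.
- sensors.read_grip_force(): force on a finger pad.
Only numpy, scipy, OpenCV 4.12 (cv2) and the standard library are available. Lean on these libraries where they do the work, as an engineer would, in place of code of your own. Each camera call takes 0.05 s, during which the arm holds its last target. There are 200 camera calls.

## Working session

There is one attempt and no reset: what is moved stays moved. The work goes in short steps, each a Python script; the robot and the scene stay as the last script left them, time stands still between calls to the robot, and variables do not carry over. Pictures are saved under pics/ and viewed, at most 14 in all, crops included, and the job is handed in when it is done.

```bash
mkdir -p pics; ls
python3 - <<'E'
from workcell import bot, vision, sensors
import cv2
for n in ("scene","side","wrist"):
    c=vision.calibration(n); print(n,c)
    cv2.imwrite(f"pics/{n}0.png",vision.get_image(n)[:,:,::-1])
print(sensors.read_clock(),bot.hold_point_z)
E
```

```text
pics
scene {'mtx': array([[423.83531486,   0.        , 318.97389291],
       [  0.        , 423.83531486, 200.29021662],
       [  0.        ,   0.        ,   1.        ]]), 'xyz': array([ 1.18092543, -0.08230304,  1.04221207]), 'attitude': array([[ 0.29067603,  0.80157903, -0.52247346],
       [ 0.95681196, -0.24595521,  0.15497392],
       [-0.00428122, -0.54495605, -0.83845368]])}
side {'mtx': array([[402.28603115,   0.        , 322.92864002],
       [  0.        , 402.28603115, 195.93389153],
       [  0.        ,   0.        ,   1.        ]]), 'xyz': array([ 0.03266906, -0.66662391,  0.7705593 ]), 'attitude': array([[ 0.8594046 , -0.31506733,  0.40268636],
       [-0.51124748, -0.54039001,  0.66828486],
       [ 0.00705296, -0.78019947, -0.62549104]])}
wrist {'mtx': array([[309.70691629,   0.        , 316.15565986],
       [  0.        , 309.70691629, 197.99946054],
       [  0.        ,   0.        ,   1.        ]]), 'xyz': array([0.17179563, 0.65681218, 0.37206211]), 'attitude': array([[ 0.36960544,  0.88002745,  0.29823399],
       [ 0.92918673, -0.34937355, -0.12062395],
       [-0.00195732,  0.32169834, -0.94684019]])}
0.15 -0.0187
```

View pics/scene0.png

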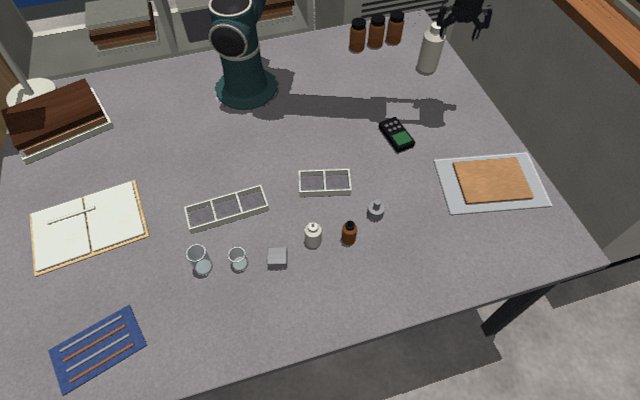

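View pics/side0.png

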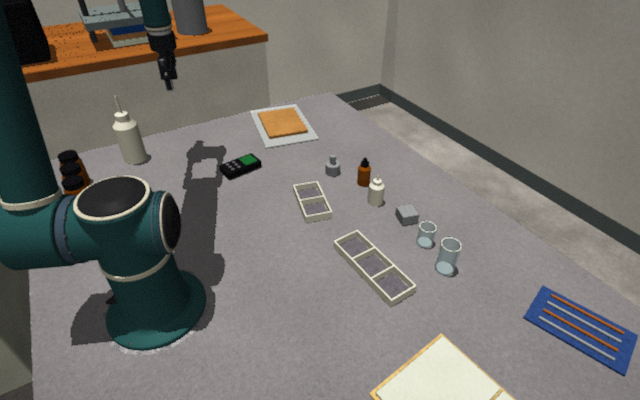

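```bash
cat > h.py <<'E'
import numpy as np, cv2
from workcell import bot, solve_ik, vision, sensors
def ray(c,p):
    K=c["mtx"]; x=(p[0]-K[0,2])/K[0,0]; y=(p[1]-K[1,2])/K[1,1]
    if c.get("fish"):
        r=np.hypot(x,y)+1e-12; d=np.array([np.sin(r)*x/r,np.sin(r)*y/r,np.cos(r)])
    else: d=np.array([x,y,1.]); d/=np.linalg.norm(d)
    return np.array(c["xyz"]),np.array(c["attitude"])@d
def plane(c,p,z):
    o,d=ray(c,p); return o+d*(z-o[2])/d[2]
def tri(views):
    A=np.zeros((3,3));b=np.zeros(3);R=[ray(c,p) for c,p in views]
    for o,d in R: M=np.eye(3)-np.outer(d,d);A+=M;b+=M@o
    X=np.linalg.solve(A,b)
    return X,max(np.linalg.norm((np.eye(3)-np.outer(d,d))@(X-o)) for o,d in R)
def down(a):  # tool down, closing axis (y) at world angle a
    y=np.array([np.cos(a),np.sin(a),0]);z=np.array([0,0,-1.]);return np.column_stack([np.cross(y,z),y,z])
def snap(f):
    c=vision.calibration("wrist");c=dict(c,fish=True);im=vision.get_image("wrist")[:,:,::-1].copy()
    cv2.imwrite(f"pics/{f}.png",im);np.savez(f"pics/{f}.npz",mtx=c["mtx"],xyz=c["xyz"],attitude=c["attitude"]);return c,im
def load(f): return dict(np.load(f"pics/{f}.npz"),fish=True),cv2.imread(f"pics/{f}.png")
E
python3 - <<'E'
from h import *
s,d=vision.calibration("scene"),vision.calibration("side")
for n,a,b in [("drop",(349,223),(364,159)),("wash",(313,225),(377,180)),("knob",(376,202),(333,157)),("low",(237,254),(427,228)),("tall",(197,251),(450,244)),("meter",(396,133),(241,166)),("t2",(325,180),(312,198)),("t3",(227,206),(374,264)),("block",(277,252),(406,211))]:
    X,e=tri([(s,a),(d,b)]); print(n,X.round(3),round(e,4))
print(sensors.read_ee_rot().round(2)); 
c=vision.calibration("wrist"); print(sensors.read_ee_rot().T@(c["xyz"]-sensors.read_tool_pos()), (sensors.read_ee_rot().T@c["attitude"]).round(2))
E
```

```text
drop [0.674 0.151 0.088] 0.0032
wash [0.651 0.058 0.079] 0.0009
knob [0.62  0.248 0.06 ] 0.0001
low [ 0.661 -0.15   0.052] 0.0007
tall [ 0.641 -0.242  0.085] 0.0015
meter [0.367 0.419 0.013] 0.0021
t2 [0.482 0.143 0.021] 0.0011
t3 [ 0.487 -0.153  0.018] 0.0041
block [ 0.675 -0.05   0.031] 0.0022
[[-0.93  0.37 -0.  ]
 [ 0.37  0.93 -0.  ]
 [ 0.   -0.   -1.  ]]
[ 0.08391089 -0.00092656 -0.14198276] [[ 0.   -0.95 -0.32]
 [ 1.    0.    0.  ]
 [-0.   -0.32  0.95]]
```

Run:
```python
from h import *
for i,y in enumerate((0.16,-0.16)):
    bot.move_ptp([0.53,y,0.27],down(np.pi/2)); bot.sleep(.2)
    c,im=snap(f"w{i}"); print(c["xyz"],sensors.read_tool_pos(),sensors.read_clock())
```

```text
[0.44566489 0.15999444 0.4118882 ] [0.52986903 0.16061094 0.26987401] 2.3667
[ 0.44609577 -0.15956049  0.41199988] [ 0.53031906 -0.15891021  0.27003979] 3.8333
```

View pics/w0.png

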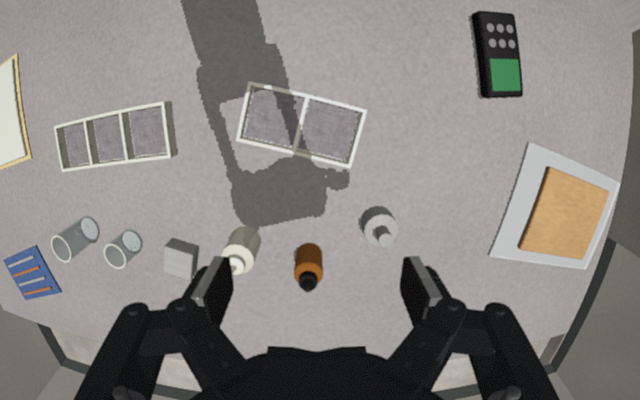

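View pics/w1.png

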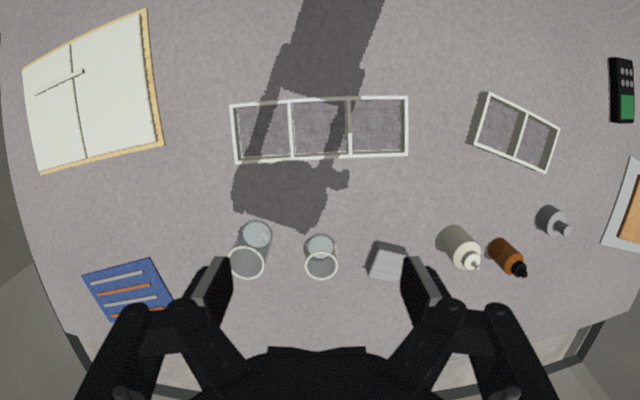

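Both wrist views show everything: in w0 the trays (302,124) and (113,137), tops of tall/low beaker (70,246)/(119,255), wash spout (233,267), dropper bulb (308,283), knob (380,234). In w1 the same tops lie at (247,262), (321,265), (475,264), (519,270), (563,229).

```bash
cat > m.py <<'E'
from h import *
c0,i0=load("w0");c1,i1=load("w1")
def blob(im,box,f):
    x,y,w,h=box; r=im[y:y+h,x:x+w]; m=f(cv2.cvtColor(r,cv2.COLOR_BGR2HSV).astype(int)).astype(np.uint8)
    n,l,s,_=cv2.connectedComponentsWithStats(m); k=1+s[1:,4].argmax()
    return cv2.findContours((l==k).astype(np.uint8),0,1,offset=(x,y))[0][0].reshape(-1,2).astype(float)
def rim(im,box):
    p=blob(im,box,lambda h:(h[...,2]>190)&(h[...,1]<50)); return p
white=lambda h:(h[...,2]>190)&(h[...,1]<60)
print("trays")
for n,b,z,L in [("t2",((232,76,140,95),(464,86,100,92)),.025,(78,152)),("t3",((48,96,130,80),(224,90,190,80)),.025,(78,226))]:
    for c,im,bx in zip((c0,c1),(i0,i1),b):
        p=blob(im,bx,lambda h:(h[...,2]>175)&(h[...,1]<60)); w=np.array([plane(c,q,z)[:2] for q in p],np.float32)
        print(n,cv2.minAreaRect(w), len(p))
print("rims")
for n,b,z in [("tall",((48,225,45,42),(225,242,45,40)),.088),("low",((102,235,40,37),(302,246,38,37)),.06)]:
    cs=[]
    for c,im,bx in zip((c0,c1),(i0,i1),b):
        p=rim(im,bx); w=np.array([plane(c,q,z)[:2] for q in p],np.float32)
        e=cv2.fitEllipse(w); cs.append((c,cv2.fitEllipse(p.astype(np.float32))[0])); print(n,np.round(e[0],4),np.round(e[1],4),np.round(cs[-1][1],1))
    print("  tri",tri(cs))
t=[]
for im,bs in ((i0,[(215,220,60,60),(285,235,50,60),(355,200,50,50)]),(i1,[(430,220,55,55),(482,230,50,50),(530,200,45,40)])):
    t.append(np.hstack([cv2.resize(im[y:y+60,x:x+60],(260,260),interpolation=2) for x,y,w,h in bs]))
cv2.imwrite("pics/zoom.png",np.vstack(t))
E
python3 m.py
```

```text
trays
t2 ((0.48255276679992676, 0.16764616966247559), (0.10033997148275375, 0.0911685898900032), 76.55491638183594) 419
t2 ((0.4798068404197693, 0.14008969068527222), (0.1532907783985138, 0.07947634905576706), 75.6275863647461) 239
t3 ((0.4872945547103882, -0.15503862500190735), (0.08297903835773468, 0.22873353958129883), 2.908540725708008) 323
t3 ((0.48227062821388245, -0.08724994212388992), (0.07972855865955353, 0.09210885316133499), 3.071176767349243) 378
rims
tall [ 0.6349 -0.2501] [0.0287 0.0385] [ 57.4 244.7]
tall [ 0.6422 -0.2456] [0.0424 0.0449] [245.8 263.3]
  tri (array([ 0.63423304, -0.243182  ,  0.09452232]), np.float64(0.0028734585001559698))
low [ 0.6606 -0.1514] [0.0414 0.0417] [114.1 255.9]
low [ 0.6604 -0.1523] [0.0417 0.0422] [320.9 265.5]
  tri (array([ 0.661037  , -0.1522512 ,  0.05834852]), np.float64(0.00014966069300458118))
```

View pics/zoom.png

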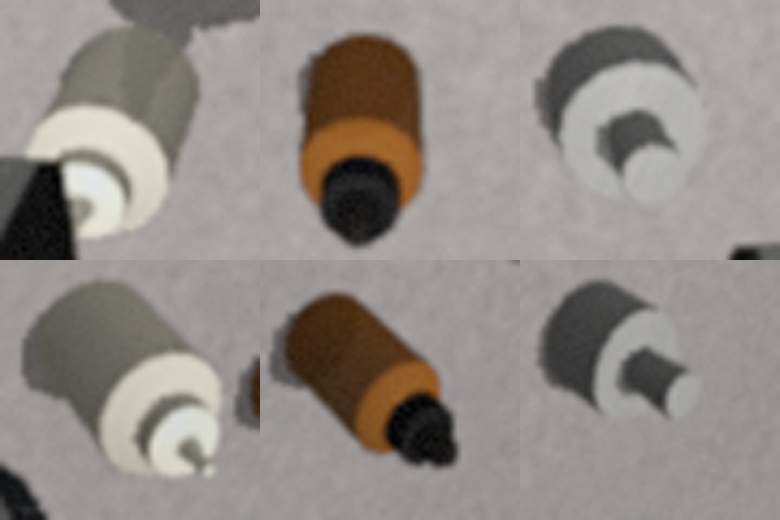

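Run:
```python
from h import *
c0,i0=load("w0");c1,i1=load("w1")
for n,a,b,z in [("knob",(386.4,240),(567.9,231.2),.066),("disc",(381.2,230.6),(557.7,223.8),.036),("drop shoulder",(308.3,272.9),(513.9,263.7),.058),("bulb",(307.8,288),(524.5,274.5),.096),("wash shoulder",(237.6,259.3),(466.9,255.6),.06),("tall",(70,246),(247,262.5),.088),("low",(119.5,254.7),(321,265.3),.06)]:
    X,e=tri([(c0,a),(c1,b)]); print(n,X.round(4),round(e,4),plane(c0,a,z)[:2].round(4),plane(c1,b,z)[:2].round(4))
A=[[(248,82),(366,110),(351,166),(238,138)],[(54,126),(170,102),(172,157),(62,171)]]
B=[[(487,93),(559,128),(547,172),(470,138)],[(231,105),(408,96),(407,159),(236,163)]]
for a,b in zip(A,B):
    P=np.array([tri([(c0,p),(c1,q)])[0] for p,q in zip(a,b)])
    W=[np.array([plane(c,p,.025)[:2] for p in k]) for c,k in ((c0,a),(c1,b))]
    print("tri z",P[:,2].round(4),"c",P.mean(0).round(4))
    for w in W:
        v=(w[1]+w[2]-w[0]-w[3])/2; print(" c",w.mean(0).round(4),"len",np.linalg.norm(v).round(4),"wid",np.linalg.norm((w[3]+w[2]-w[0]-w[1])/2).round(4),"yaw",(np.arctan2(v[1],v[0])-np.pi/2).round(3))
```

```text
knob [0.6196 0.2498 0.0655] 0.0001 [0.6192 0.2497] [0.6194 0.2493]
disc [0.6184 0.2483 0.0382] 0.0004 [0.6199 0.2488] [0.619  0.2505]
drop shoulder [0.673  0.1502 0.0583] 0.0008 [0.6722 0.1502] [0.6742 0.1508]
bulb [0.674  0.1503 0.0911] 0.0001 [0.6703 0.1504] [0.6707 0.1456]
wash shoulder [0.6518 0.0558 0.06  ] 0.0001 [0.6519 0.0558] [0.6517 0.0558]
tall [ 0.6532 -0.2503  0.0613] 0.0028 [ 0.6344 -0.2174] [ 0.6404 -0.2438]
low [ 0.6673 -0.1519  0.045 ] 0.0011 [ 0.657  -0.1387] [ 0.6595 -0.1522]
tri z [0.0217 0.0231 0.027  0.0128] c [0.4787 0.14   0.0211]
 c [0.4792 0.1409] len 0.1502 wid 0.0734 yaw -0.247
 c [0.4778 0.1377] len 0.1569 wid 0.0707 yaw -0.248
tri z [0.0261 0.0123 0.0208 0.0241] c [ 0.4871 -0.1521  0.0208]
 c [ 0.4865 -0.15  ] len 0.2307 wid 0.0758 yaw 0.049
 c [ 0.4872 -0.1534] len 0.2236 wid 0.0789 yaw 0.043
```

```bash
cat > pp.py <<'E'
from h import *
T2=(np.array([.479,.140]),-.248); T3=(np.array([.487,-.153]),.047)
def pp(name,xy,zg,tray,off,width,force,op=.085):
    c,a=tray; R=down(a); xy=np.array(xy); g=c+off*np.array([-np.sin(a),np.cos(a)])
    bot.grip(op); bot.move_ptp([*xy,.2],R); bot.move_straight([*xy,zg+.005],v=.15); bot.move_straight([*xy,zg],v=.03)
    bot.grip(max(width-.012,0),force); w=sensors.read_gripper_width(); f=sensors.read_grip_force()
    print(name,"width",round(w,4),"force",np.round(f,1))
    if abs(w-width)>.006: raise SystemExit("bad grasp")
    bot.move_straight([*xy,zg+.04],v=.06); bot.move_straight([*xy,.24],v=.2)
    w=sensors.read_gripper_width(); print(" lifted",round(w,4),np.round(sensors.read_force(),1))
    if abs(w-width)>.006: raise SystemExit("lost")
    bot.move_straight([*g,.24],v=.25); bot.move_straight([*g,zg+.035],v=.15); bot.move_straight([*g,zg+.0048],v=.03); bot.sleep(.2)
    print(" down",np.round(sensors.read_force(),1),sensors.read_tool_pos().round(4))
    bot.grip(min(width+.022,.085)); bot.move_straight([*g,zg+.04],v=.06); bot.move_straight([*g,.24],v=.25)
    print(" t",round(sensors.read_clock(),1))
E
python3 - <<'E'
from pp import *
pp("weight",(.6193,.2495),.041,T3,0,.019,80,.07)
snap("a1")
E
```

```text
weight width 0.0161 force 78.0
 lifted 0.0164 [ 0.9 -0.1 -5.6]
 down [-0.1 -0.4 -4.3] [ 0.4872 -0.1531  0.046 ]
 t 16.1
```

View pics/a1.png

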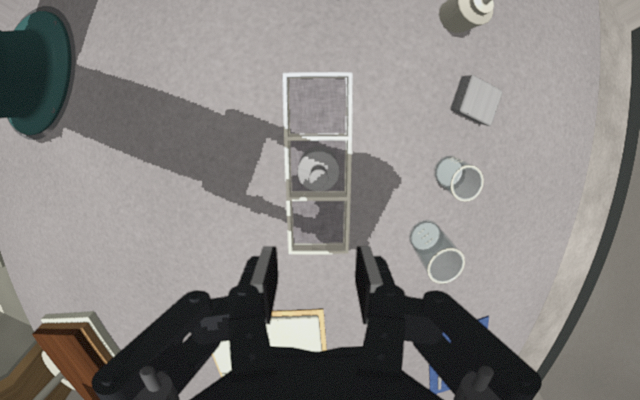

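The weight stands upright in the middle compartment (disc at 318,170). The beaker rims are at (446,266) and (467,183), which I'll use as a check on both beakers.

Run:
```python
from pp import *
c,im=load("a1"); print(plane(c,(446,266),.088),plane(c,(425.5,237),.003),plane(c,(467,183),.06),plane(c,(450,171),.003))
pp("dropper",(.673,.1503),.028,T2,.037,.040,30)
pp("wash",(.6518,.0558),.030,T3,.074,.046,40)
snap("a2")
```

```text
[ 0.64121177 -0.24594214  0.088     ] [ 0.64336999 -0.24874695  0.003     ] [ 0.66037057 -0.15180059  0.06      ] [ 0.66267762 -0.15150613  0.003     ]
dropper width 0.0389 force 30.5
 lifted 0.0391 [ 0.5 -0.6 -0.5]
 down [ 0.4  0.4 -0.8] [0.4883 0.1759 0.033 ]
 t 27.5
wash width 0.0448 force 41.2
 lifted 0.0445 [-0.8 -0.4 -2.3]
 down [-0.3  0.1 -2.4] [ 0.4837 -0.0791  0.035 ]
 t 38.1
```

View pics/a2.png

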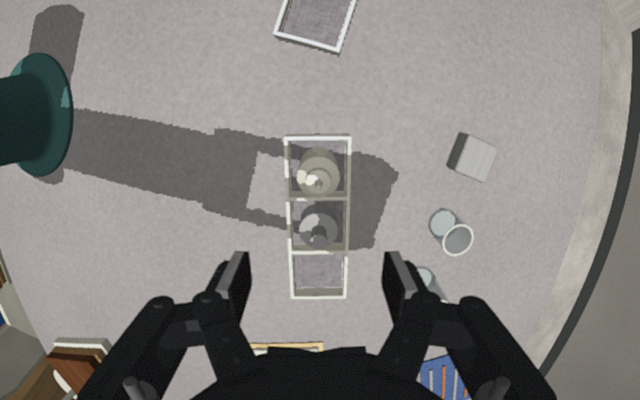

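Wash bottle (318,172) and weight (318,230) stand upright in their compartments. Beakers next.

Run:
```python
from pp import *
pp("tall",(.6415,-.2455),.042,T3,-.074,.048,30)
pp("low",(.6608,-.152),.028,T2,-.037,.044,30)
bot.move_ptp([.4,.0,.3],down(np.pi/2)); bot.sleep(.3)
snap("a3"); cv2.imwrite("pics/side1.png",vision.get_image("side")[:,:,::-1]);cv2.imwrite("pics/scene1.png",vision.get_image("scene")[:,:,::-1])
```

```text
tall width 0.0481 force 30.7
 lifted 0.0484 [-0.4 -0.2 -1.2]
 down [-0.3  0.8 -0.9] [ 0.4907 -0.227   0.047 ]
 t 48.3
low width 0.044 force 30.7
 lifted 0.0437 [-0.3  1.1 -1.4]
 down [-0.3  0.5 -0.7] [0.4701 0.1041 0.033 ]
 t 59.3
```

View pics/a3.png

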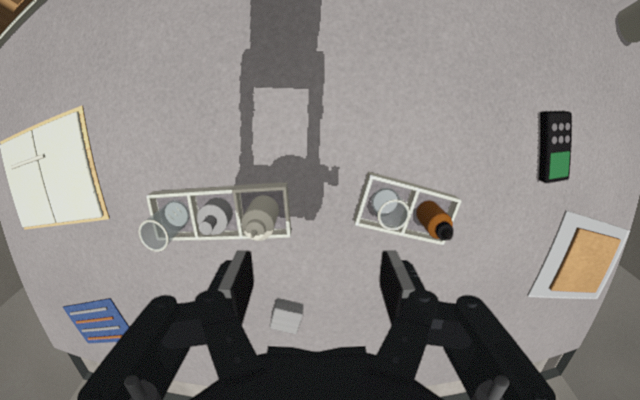

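View pics/side1.png

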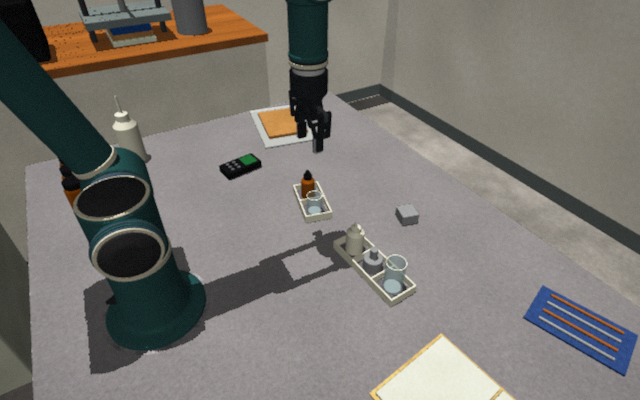

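All five stand upright in their compartments: rims at (153,236) and (392,216), bases at (176,215) and (388,202). The block and meter haven't moved. I'll check the beaker positions in numbers, then hand in.

Run:
```python
from pp import *
c,im=load("a3")
for n,p,z,(t,a) in [("tall rim",(153.5,236),.092,T3),("tall base",(176,215),.007,T3),("low rim",(392,216),.064,T2),("low base",(388,203),.007,T2)]:
    d=plane(c,p,z)[:2]-t; print(n,(d[0]*np.cos(a)+d[1]*np.sin(a)).round(4),(-d[0]*np.sin(a)+d[1]*np.cos(a)).round(4))
print(bot.close_job(),sensors.read_clock())
```

```text
tall rim 0.0003 -0.073
tall base 0.0026 -0.0753
low rim 0.0004 -0.0393
low base 0.0004 -0.0318
the job is handed in; nothing more can be done
the job is handed in; nothing more can be done
```

Both kits are made up and the job is handed in: all five items looked upright in their compartments in the last pictures, the block and meter looked unmoved, and the arm finished at about 60 s of the 128 s allowed; the judge returned no verdict.

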